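# Snap a check weight onto a load cell's eye

### The job

Pick up the check weight by its grip tab and press the sprung gate of its snap hook against the front bar of the load cell's eye until the bar passes and the gate springs shut behind it. Then lower it gently until the eye carries it, and only then let go, so that it hangs still from the eye. The load cell is delicate: never put more than 12 N on its stand or eye, and leave the beaker and bottles as they are.

Things in the scene. Friction and masses are not known exactly. Their poses are not given: they have to be found in the camera images.
- tab (a point): Centre of the grip tab at the top of the loose check weight: a grey upright plate 12 mm thick (along x), 26 mm wide (along y), from 25 mm below this point to 19 mm above it. 132 mm above the weight's flat underside. Axes: z up, x level, towards the gate side of the hook, y across the hook. The whole hook lies in the x-z plane of this point; its spine's outer face is at x = -23 mm.
- roof (a point): Inside apex of the hook's roof, an inverted V of 8 mm round steel bar, 32 mm straight below tab, axes as there. When the weight hangs from a 7 mm bar, the bar's centre is 5 mm below this point (37 mm below tab). The spine (back of the hook) goes down on the -x side, its inner face at x = -15 mm; the nose and the gate are on the +x side.
- nose (a point): Blunt lower end of the hook's rigid nose, 16 mm to +x of tab and 53 mm below it, axes as there. The shut gate ends just under it. A 7 mm bar goes in best at 58 to 66 mm below tab, moving level along x. From first touching the gate it travels 29 mm until the gate springs shut behind it, and at 34 mm it meets the rigid spine.
- gate_tip (a point): Free end of the gate, a 6 mm steel rod hinged at its lower end, 25 mm below this point. Shut, it stands upright under the nose, tip 2 mm from nose, outer face 19 mm to +x of tab. A spring shuts it; it opens only inwards, towards the spine, by up to 1.35 rad. It starts to yield at about 3 N; pushing the bar past it takes 4 to 8 N. z points along it to the tip.
- check_weight: The whole loose check weight with hook, gate and tab: 0.32 to 0.48 kg, 151 mm tall; origin at the centre of its flat underside, axes as tab. Its foot is a steel disc 56 mm across and 20 mm tall. It starts standing on the bench.
- eye_mid (a point): Middle of the adjusting range of the eye's front bar, 165 mm above the bench. x points level from the front bar to the load cell, roughly away from the robot; y along the bar; z up. The front bar's centre line truly has this height, but lies anywhere from 35 mm before to 35 mm behind this point along x (clamped hard), to be found by touch or sight. The hook comes on from the -x side, its x along this x.
- load_cell (a point): Centre of the aluminium load cell block (75 by 50 by 36 mm), level with the eye, 162 mm to +x of eye_mid, 5 mm lower; same axes. The eye's shank slides into its front. The eye is a closed level loop of 7 mm round steel rod, outside 54 mm along x by 53 mm along y, opening 40 by 39 mm; its front bar is straight for 32 mm. The cell gives about 1 mm for each 4 N up or down.
- stand: Fixed load-cell stand that carries the eye: white base plate 130 by 150 by 14 mm, steel rod 200 mm tall. Origin under the plate, 165 mm to +x of eye_mid; axes as there.
- beaker_mid (a point): Centre of a loose empty beaker, 72 mm across, 90 mm tall, a bystander.
- bottle_a_mid (a point): Centre of a loose white plastic bottle, 56 mm across, 130 mm tall, a bystander.
- bottle_b_mid (a point): Centre of a loose amber bottle, 52 mm across, 120 mm tall, a bystander.
Things that resemble listed ones, but are neither listed nor needed, are in the scene too. Leave any green or purple look-alike of the check_weight alone.

How it is judged:
By the outcome, as a careful person would: the job done as asked, in the order asked, and still so for the second after the job is handed in, with the robot touching nothing.
It also fails if it takes over 51 s, if anything falls off the work surface, if the arm or the gripper's body presses on something with over 40 N, if the wrist force passes 120 N, or if a joint passes its speed limit or range.

### The arm

A 6-joint arm with a two-finger parallel gripper is mounted at the origin on the work surface. World frame = base frame: x ahead of the robot, y to its left, z up, the work surface at z = 0. Lengths are in m, angles in rad, forces in N, time in s.
With the tool pointing down it reaches from about 0.4 to 0.825 m from the base axis. Payload 7 kg.
Tool frame: the origin (TCP) lies midway between the tips of the shut fingers; the grasp point (between the pads) lies 19 mm behind it; z points along the fingers, y is the line along which they close (so a half turn about z gives the same grasp; the last joint's range is limited). The gripper opens to 88 mm and grips with 3 to 60 N. Pads are 19 mm wide; open, the fingers measure 130 mm over their backs; the gripper's body (78 mm by 193 mm) begins 47 mm behind the grasp point.
Start: joints at [-1.015, 0.359, 0.012, 0, -1.224, -0.288], TCP at [0.179, -0.651, 0.19] pointing down, gripper open.
Joint ranges: [-3.07, 3.07], [-1.43, 2.12], [-1.02, 1.25], [-3.03, 1.67], [-3.05, -0], [-3.03, 3.03]. Speed limits (rad/s): [2.39, 2.39, 3.01, 3.14, 3.14, 3.14].

### API

Orientations are given as [roll, pitch, yaw] about the fixed x, y, z axes, in that order (R = Rz(yaw) Ry(pitch) Rx(roll)).
In Python, from station import get_state, grab_frame, calibration, job_done, boxes_of, regions_of, spot_point gives the robot as it stands. The module is installed in compiled form; this text tells all that it offers.
- The arm moves only by the tool arm_command, never from a script. Its argument "commands" is a list of rows, each an object of numbers: "tx", "ty", "tz": the shift along the tool's x, y, z each as a share of 25 cm, from -1 to 1; "twist": the turn about the tool's z as a share of 180 degrees, from -1 to 1. A call has exactly 8 rows; each row is the pose to reach, as a shift and turn from the pose commanded when the call began, along the tool's axes at that moment, turning the shorter way round; what a row does not reach only later rows make up. A row lasts 1/12 s, in which the tool goes at most 41.7 mm and 7.16 degrees, less where a joint would pass 70% of its speed; a pose out of reach is approached as far as the arm can. A call with a number of a shift or a turn outside -1 to 1 is refused whole. A call with a gripper value outside its range is refused whole. "claw" is the opening, from 0 (shut) to 1 (fully open), set as the call begins (left out, the last holds). The fingers move at their own pace and stop on an object; "grip_force" is the grip in N (left out, the last holds). Time passes only in rows, so rows that repeat a pose let the fingers close, or fill a call up. It gives the time, the measured TCP pose, the force, the opening and the grip force at its end, in the units of the state.
- get_state(): the state, without advancing time (a new reading comes with each control period).
- grab_frame(name): name is "scene" or "top" or "wrist"; returns the picture (400x640x3 uint8, red, green, blue); there is no depth.
- calibration(name): a dict with "camera_matrix" (3x3 intrinsics, pixels), "extrinsics" (4x4, takes a point from camera to world coordinates). Camera axes: x right, y down, z forward; pixel columns grow to the right and rows downward; lengths in m; the calibration is good to about 2 mm. A picture is of the moment at which its call begins: read the wrist's pose just before it. calibration takes no time and is no camera call; for the wrist camera it gives the pose at the moment of the call.
- job_done(): hands the job in; it is judged then, once.
Trained networks look in the newest picture that a camera, given by its name, has taken for a name from the list of things; names that differ only in an ending like _2 or _b are one class to them, and where a whole thing is asked for, a point or a joint stands for the part that bears it (a point fixed in the world has none). Each returns a list of dicts, best first, with "score" (0 to 1); they miss things now and then, are a little off and sometimes report something else, mostly with a low value. They report only what shows in the picture. A call takes as long as a camera call. They do not tell look-alikes from the thing itself.
- boxes_of(query, camera): "rect" ([left, top, right, bottom] in pixels, round what is visible of it).
- regions_of(query, camera): "region" (400x640 bool, what is visible of it) and "rect" ([left, top, right, bottom] in pixels, round what is visible of it).
- spot_point(query, camera): "uv" ([column, row] in pixels: a listed point, or the origin of a listed thing).
The state is a dict: "t": time; "q": joint angles; "qd": joint speeds; "joint_efforts": joint torques, N m; "eef_pos": TCP position; "ee_rot": TCP orientation; "force": force on the tool from outside, world axes, zero at the start; "moment": the same for the moment, N m; "width": finger opening in m; "gripper_force": force on a finger pad.
Only numpy, scipy, OpenCV 4.12 (cv2) and the standard library are available. Lean on these libraries where they do the work, as an engineer would, in place of code of your own. Each camera call takes 0.05 s, during which the arm holds its last target. There are 200 camera calls.

## Working session

There is one attempt and no reset: what is moved stays moved. The work goes in short steps, Python scripts to look and compute and a tool call to move; the robot and the scene stay as the last step left them, time stands still between calls to the robot, and variables do not carry over. Pictures are saved under pics/ and viewed, at most 10 in all, crops included, and the job is handed in when it is done.

Besides the shell and the picture viewer there is one more tool, called after "Request:" by a JSON object that holds its "method" and its "body", one argument or row to a line. arm_command: Moves the arm, as the interface text tells. Shift numbers are shares of 25 cm and turn numbers shares of 180 degrees, none past 1 either way. Its arguments: {"type":"object","properties":{"commands":{"type":"array"},"claw":{"type":"number"},"grip_force":{"type":"number"}},"required":["commands"]}

```bash
mkdir -p pics; cat > h.py <<'E'
import numpy as np, cv2
from station import *
def save(n,f,crop=None,s=1):
    im=grab_frame(n)
    if crop: im=im[crop[1]:crop[3],crop[0]:crop[2]]
    cv2.imwrite('pics/'+f,cv2.cvtColor(cv2.resize(im,None,fx=s,fy=s,interpolation=cv2.INTER_CUBIC),cv2.COLOR_RGB2BGR))
def ray(n,uv):
    c=calibration(n);K=np.array(c['camera_matrix']);T=np.array(c['extrinsics'])
    d=T[:3,:3]@np.linalg.solve(K,[uv[0],uv[1],1.]);return T[:3,3],d/np.linalg.norm(d)
def atz(n,uv,z):
    o,d=ray(n,uv);return o+d*(z-o[2])/d[2]
def tri(obs):
    A=np.zeros((3,3));b=np.zeros(3)
    for n,uv in obs:
        o,d=ray(n,uv);P=np.eye(3)-np.outer(d,d);A+=P;b+=P@o
    p=np.linalg.solve(A,b)
    e=[np.linalg.norm((np.eye(3)-np.outer(d,d))@(p-o)) for o,d in (ray(n,u) for n,u in obs)]
    return p,e
def proj(n,p):
    c=calibration(n);K=np.array(c['camera_matrix']);T=np.linalg.inv(np.array(c['extrinsics']))
    q=K@(T[:3,:3]@np.array(p)+T[:3,3]);return q[:2]/q[2]
E
cat > a.py <<'E'
from h import *
np.set_printoptions(precision=3,suppress=True)
a=grab_frame('scene');b=grab_frame('top')
cv2.imwrite('pics/a.png',cv2.cvtColor(a,cv2.COLOR_RGB2BGR));cv2.imwrite('pics/b.png',cv2.cvtColor(b,cv2.COLOR_RGB2BGR))
for q in ['tab','nose','gate_tip','eye_mid','load_cell','stand','check_weight','beaker_mid','bottle_a_mid']:
    for c in ['scene','top']:
        print(q,c,[(np.round(r['uv']),round(r['score'],2)) for r in spot_point(q,c)][:4])
E
python3 a.py
```

```text
tab scene [(array([350., 106.]), 0.97), (array([376., 120.]), 0.95), (array([391., 104.]), 0.83), (array([406., 135.]), 0.7)]
tab top [(array([184., 185.]), 0.95), (array([199., 230.]), 0.81), (array([183., 279.]), 0.77)]
nose scene [(array([374., 138.]), 0.88), (array([358., 122.]), 0.86), (array([384., 123.]), 0.74), (array([405., 144.]), 0.67)]
nose top [(array([163., 238.]), 0.85), (array([187., 192.]), 0.66), (array([190., 268.]), 0.64), (array([339., 142.]), 0.3)]
gate_tip scene [(array([374., 144.]), 0.59), (array([359., 119.]), 0.56), (array([351., 213.]), 0.22)]
gate_tip top [(array([164., 242.]), 0.44)]
eye_mid scene [(array([302., 183.]), 0.67), (array([376., 140.]), 0.25)]
eye_mid top [(array([348., 210.]), 0.77)]
load_cell scene [(array([352., 213.]), 0.7)]
load_cell top [(array([341., 145.]), 0.87)]
stand scene [(array([349., 254.]), 0.69)]
stand top [(array([335., 159.]), 0.89)]
check_weight scene [(array([349., 137.]), 0.88), (array([370., 156.]), 0.76), (array([400., 165.]), 0.68), (array([244., 260.]), 0.62)]
check_weight top [(array([204., 193.]), 0.94), (array([171., 245.]), 0.8), (array([211., 233.]), 0.79), (array([202., 272.]), 0.58)]
beaker_mid scene [(array([244., 259.]), 0.78)]
beaker_mid top [(array([430., 214.]), 0.63)]
bottle_a_mid scene [(array([440., 148.]), 0.89)]
bottle_a_mid top [(array([156., 162.]), 0.67)]
```

View pics/a.png

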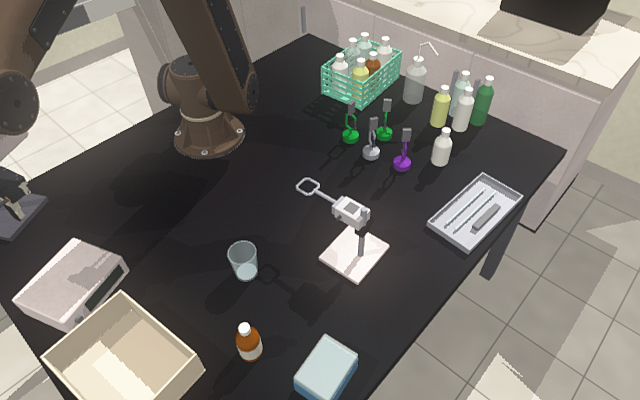

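View pics/b.png

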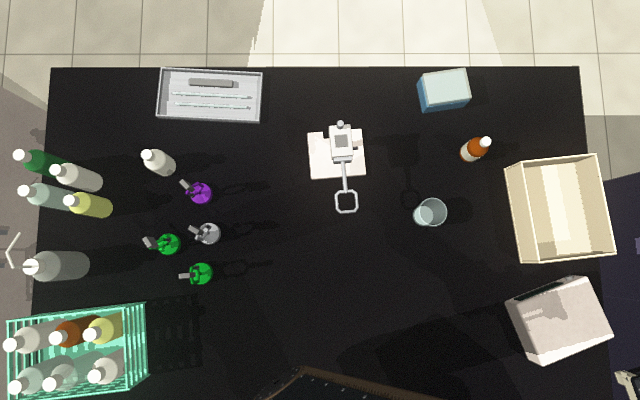

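Scene: the grey weight stands at (372,150), between green look-alikes at (350,135) and (385,132) and a purple one at (402,162). In the top view the grey one is at (208,233). Only it is plain steel, so it fits the description. I'll confirm this in one enlarged crop, with the eye alongside.

```bash
cat > b.py <<'E'
from h import *
np.set_printoptions(precision=3,suppress=True)
a=grab_frame('scene');b=grab_frame('top')
f=lambda im,x,y,w,h,s:cv2.resize(im[y:y+h,x:x+w],(w*s,h*s),interpolation=cv2.INTER_CUBIC)
A=f(a,335,90,90,90,4);B=f(b,130,170,100,120,4);C=f(b,310,115,80,110,4);
H=480;pad=lambda m:np.vstack([m,np.zeros((H-m.shape[0],m.shape[1],3),np.uint8)])
im=np.hstack([pad(A),pad(B)]);cv2.imwrite('pics/c.png',cv2.cvtColor(im,cv2.COLOR_RGB2BGR))
cv2.imwrite('pics/d.png',cv2.cvtColor(np.hstack([pad(C),pad(f(a,285,165,100,100,4))]),cv2.COLOR_RGB2BGR))
for n in ['tab','nose']:
    pass
print('tab',tri([('scene',(376,120)),('top',(199,230))]))
for uv in [(210,234),(199,230)]: print(atz('top',uv,.132),atz('top',uv,.01))
print('loadcell',tri([('scene',(352,213)),('top',(341,145))]))
print('eye',tri([('scene',(302,183)),('top',(348,210))]),atz('top',(346,212),.165),atz('top',(348,210),.165))
print('loadcell',atz('top',(341,145),.16),'stand',atz('top',(335,159),0))
print(tri([('scene',(244,259)),('top',(430,214))]))
c=calibration('wrist');print(np.array(c['extrinsics']),np.array(c['camera_matrix']));s=get_state();print(s['t'],s['eef_pos'],s['ee_rot'],s['width'])
E
python3 b.py
```

```text
tab (array([0.485, 0.288, 0.147]), [np.float64(0.009142889036890266), np.float64(0.009142889036890305)])
[0.47  0.259 0.132] [0.477 0.291 0.01 ]
[0.479 0.285 0.132] [0.488 0.32  0.01 ]
loadcell (array([ 0.677, -0.046,  0.157]), [np.float64(0.003940607220957307), np.float64(0.003940607220957179)])
eye (array([ 0.521, -0.06 ,  0.166]), [np.float64(0.0024198819776129294), np.float64(0.002419881977612902)]) [ 0.514 -0.057  0.165] [ 0.519 -0.061  0.165]
loadcell [ 0.673 -0.049  0.16 ] stand [ 0.68  -0.043  0.   ]
(array([ 0.521, -0.278,  0.059]), [np.float64(0.0036576561201043197), np.float64(0.0036576561201043948)])
[[-0.264  0.935  0.235  0.116]
 [ 0.964  0.256  0.066 -0.668]
 [ 0.001  0.244 -0.97   0.384]
 [ 0.     0.     0.     1.   ]] [[325.112   0.    320.484]
 [  0.    325.112 203.282]
 [  0.      0.      1.   ]]
1.1 [ 0.179 -0.651  0.19 ] [ 3.142 -0.    -2.874] 0.08758851675528645
```

View pics/c.png

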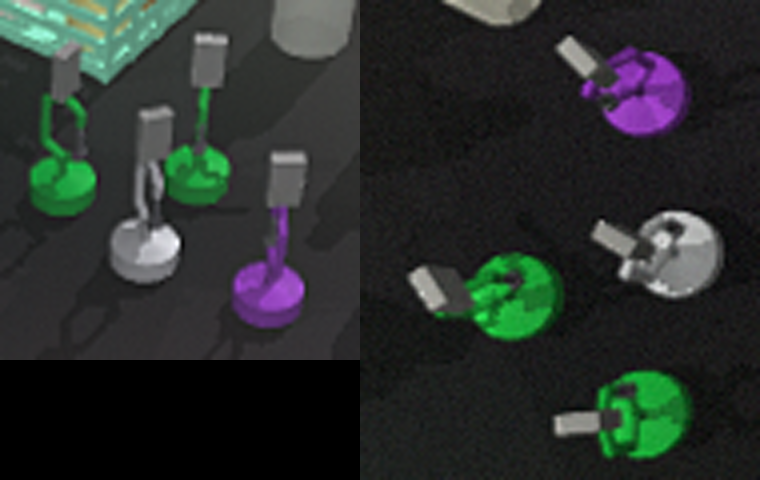

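View pics/d.png

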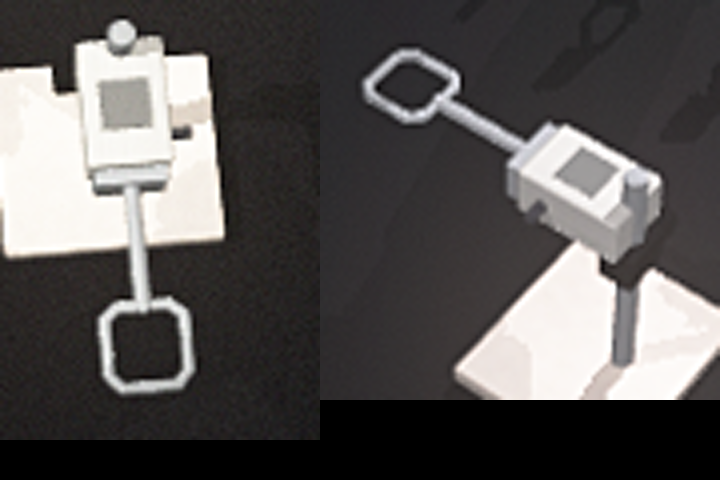

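The crop confirms it: the plain steel weight is at top (209,233) and scene (371,152). The eye's front bar is at top (347,212), in front of the load cell. I'll go there with a via point that stays clear of the eye.

```bash
cat >> h.py <<'E'
def shares(p,yawdeg=None,frm=None):
    s=get_state();q=np.array(s['eef_pos'] if frm is None else frm[0]);y=s['ee_rot'][2] if frm is None else np.radians(frm[1])
    d=np.array(p)-q;t=[d[0]*np.cos(y)+d[1]*np.sin(y),d[0]*np.sin(y)-d[1]*np.cos(y),-d[2]]
    tw=0 if yawdeg is None else -((yawdeg-np.degrees(y)+180)%360-180)/180
    return np.round(np.array(t)/.25,4),round(tw,4)
E
python3 -c "
from h import *
for a,b in [((.33,-.52,.33),-150),((.45,-.32,.40),-135)]: print(shares(a,b))
print(shares((.45,-.32,.40),-135,((.33,-.52,.33),-150)))
print(shares((.5,-.08,.42),-120,((.45,-.32,.4),-135)))
print(shares((.51,.12,.34),-114,((.5,-.08,.42),-120)))
print(shares((.475,.285,.28),-114,((.51,.12,.34),-114)))"
```

```text
(array([-0.7227,  0.3448, -0.5605]), np.float64(-0.0814))
(array([-1.3973,  0.9892, -0.8405]), np.float64(-0.1648))
(array([-0.8157,  0.4528, -0.28  ]), np.float64(-0.0833))
(array([-0.8202,  0.5374, -0.08  ]), np.float64(-0.0833))
(array([-0.7128,  0.3654,  0.32  ]), np.float64(-0.0333))
(array([-0.546 ,  0.3963,  0.24  ]), np.float64(-0.0))
```

Request:
{"method": "arm_command", "body": {
  "commands": [
    {"tx": -0.09, "ty": 0.04, "tz": -0.07, "twist": -0.01},
    {"tx": -0.18, "ty": 0.09, "tz": -0.14, "twist": -0.02},
    {"tx": -0.27, "ty": 0.13, "tz": -0.21, "twist": -0.03},
    {"tx": -0.36, "ty": 0.17, "tz": -0.28, "twist": -0.04},
    {"tx": -0.45, "ty": 0.22, "tz": -0.35, "twist": -0.05},
    {"tx": -0.54, "ty": 0.26, "tz": -0.42, "twist": -0.06},
    {"tx": -0.63, "ty": 0.3, "tz": -0.49, "twist": -0.07},
    {"tx": -0.72, "ty": 0.345, "tz": -0.56, "twist": -0.08}
  ],
  "claw": 0.65
}}

```text
t: 1.77
eef_pos: [0.3301, -0.5192, 0.3309]
ee_rot: [-3.141, 0.0, -2.621]
force: [-0.1, -1.6, -0.0]
width: 0.0572
gripper_force: 0.0
```

Request:
{"method": "arm_command", "body": {
  "commands": [
    {"tx": -0.1, "ty": 0.06, "tz": -0.035, "twist": -0.01},
    {"tx": -0.2, "ty": 0.11, "tz": -0.07, "twist": -0.02},
    {"tx": -0.3, "ty": 0.17, "tz": -0.105, "twist": -0.03},
    {"tx": -0.4, "ty": 0.23, "tz": -0.14, "twist": -0.04},
    {"tx": -0.51, "ty": 0.28, "tz": -0.175, "twist": -0.05},
    {"tx": -0.61, "ty": 0.34, "tz": -0.21, "twist": -0.06},
    {"tx": -0.71, "ty": 0.4, "tz": -0.245, "twist": -0.07},
    {"tx": -0.815, "ty": 0.45, "tz": -0.28, "twist": -0.08}
  ]
}}

```text
t: 2.43
eef_pos: [0.4507, -0.3199, 0.4008]
ee_rot: [-3.141, 0.0, -2.37]
force: [1.3, -0.2, 0.5]
width: 0.0573
gripper_force: 0.0
```

Request:
{"method": "arm_command", "body": {
  "commands": [
    {"tx": -0.1, "ty": 0.07, "tz": -0.01, "twist": -0.01},
    {"tx": -0.2, "ty": 0.13, "tz": -0.02, "twist": -0.02},
    {"tx": -0.3, "ty": 0.2, "tz": -0.03, "twist": -0.03},
    {"tx": -0.4, "ty": 0.27, "tz": -0.04, "twist": -0.04},
    {"tx": -0.51, "ty": 0.335, "tz": -0.05, "twist": -0.05},
    {"tx": -0.61, "ty": 0.4, "tz": -0.06, "twist": -0.06},
    {"tx": -0.71, "ty": 0.47, "tz": -0.07, "twist": -0.07},
    {"tx": -0.82, "ty": 0.54, "tz": -0.08, "twist": -0.083}
  ]
}}

```text
t: 3.1
eef_pos: [0.5033, -0.0804, 0.4204]
ee_rot: [-3.141, 0.001, -2.109]
force: [1.9, -0.2, -0.5]
width: 0.0573
gripper_force: 0.0
```

```bash
python3 -c "
from h import *
s=get_state();print(s['t'],s['eef_pos'],np.degrees(s['ee_rot']),s['q'])
grab_frame('wrist')
for q in ['eye_mid','load_cell']:print(q,[(r['uv'],r['score']) for r in spot_point(q,'wrist')])
print(shares((.51,.12,.34),-114));print(shares((.475,.285,.28),-114,((.51,.12,.34),-114)))
save('wrist','e.png')"
```

```text
3.1 [ 0.50332173 -0.08040508  0.42042921] [-1.79960101e+02  2.94461709e-02 -1.20841848e+02] [ 2.27484557e-01  1.59190710e-02  9.11080186e-02  1.12492940e-04
 -1.64512710e+00 -7.65768128e-01]
eye_mid [([319.2, 187.8], 0.57)]
load_cell [([230.6, 247.9], 0.58)]
(array([-0.6996,  0.3872,  0.3198]), np.float64(-0.0373))
(array([-0.546 ,  0.3963,  0.24  ]), np.float64(-0.0))
```

View pics/e.png

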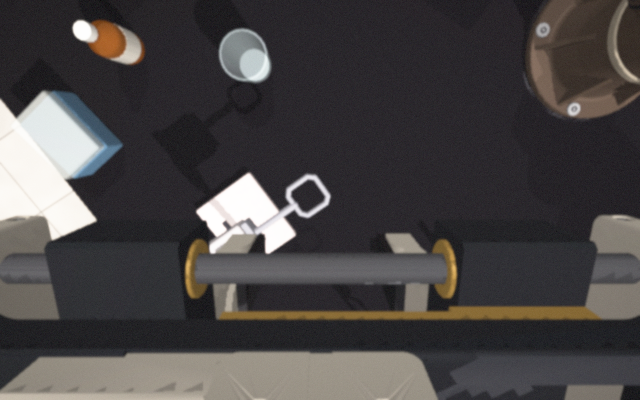

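The wrist view shows the eye ring at about (308,195), its shank leaving lower left at (292,208), so the front bar is its upper-right side at about (321,183). The gripper fills the lower half. I'll work out the bar numerically and move on to the weight.

```bash
cat > eye.py <<'E'
from h import *
import sys
np.set_printoptions(precision=4,suppress=True)
def eye(n,im,box):
    g=cv2.cvtColor(im,cv2.COLOR_RGB2GRAY);x0,y0,x1,y1=box
    m=(g[y0:y1,x0:x1]>120).astype(np.uint8)
    cs,h=cv2.findContours(m,cv2.RETR_CCOMP,cv2.CHAIN_APPROX_NONE)
    holes=[c for c,hh in zip(cs,h[0]) if hh[3]>=0];c=max(holes,key=cv2.contourArea)[:,0]+[x0,y0]
    w=np.array([atz(n,u,.165)[:2] for u in c])
    r=cv2.minAreaRect((w*1000).astype(np.float32));return r,w
if __name__=='__main__':
    im=cv2.cvtColor(cv2.imread('pics/e.png'),cv2.COLOR_BGR2RGB)
    r,w=eye('wrist',im,(280,168,340,222));print(r)
    im=cv2.cvtColor(cv2.imread('pics/b.png'),cv2.COLOR_BGR2RGB)
    r,w=eye('top',im,(325,180,370,222));print(r)
    print(atz('wrist',(321,183),.165),atz('wrist',(292,208),.165))
E
python3 eye.py
```

```text
((538.3756103515625, -57.59233093261719), (40.93824768066406, 40.09379196166992), 4.473459243774414)
((540.0868530273438, -57.35212707519531), (45.074501037597656, 44.3237419128418), 5.161069869995117)
[ 0.5126 -0.0635  0.165 ] [ 0.5668 -0.0536  0.165 ]
```

Request:
{"method": "arm_command", "body": {
  "commands": [
    {"tx": -0.09, "ty": 0.05, "tz": 0.04, "twist": -0.005},
    {"tx": -0.18, "ty": 0.1, "tz": 0.08, "twist": -0.01},
    {"tx": -0.26, "ty": 0.145, "tz": 0.12, "twist": -0.015},
    {"tx": -0.35, "ty": 0.195, "tz": 0.16, "twist": -0.02},
    {"tx": -0.44, "ty": 0.24, "tz": 0.2, "twist": -0.025},
    {"tx": -0.53, "ty": 0.29, "tz": 0.24, "twist": -0.03},
    {"tx": -0.61, "ty": 0.34, "tz": 0.28, "twist": -0.035},
    {"tx": -0.7, "ty": 0.387, "tz": 0.32, "twist": -0.037}
  ]
}}

```text
t: 3.97
eef_pos: [0.5103, 0.1179, 0.3397]
ee_rot: [-3.141, 0.0, -1.995]
force: [0.8, -0.8, 0.0]
width: 0.057
gripper_force: 0.0
```

```bash
python3 -c "
from h import *
s=get_state();print(s['t'],s['eef_pos'],np.degrees(s['ee_rot']))
grab_frame('wrist')
for q in ['tab','nose','roof','check_weight']:print(q,[(r['uv'],r['score'],atz('wrist',r['uv'],{'tab':.132,'nose':.079,'roof':.1,'check_weight':0}[q])) for r in spot_point(q,'wrist')])
save('wrist','f.png')"
```

```text
3.9667 [0.51031371 0.11791985 0.33965565] [-1.79979200e+02  1.67071291e-02 -1.14318346e+02]
tab [([332.2, 325.8], 0.79, array([0.58155089, 0.32035455, 0.132     ])), ([120.0, 106.6], 0.69, array([ 0.6908748 , -0.05149467,  0.132     ]))]
nose [([339.9, 308.6], 0.57, array([0.57211268, 0.33122056, 0.079     ])), ([374.8, 263.0], 0.5, array([0.49344154, 0.28205972, 0.079     ]))]
roof [([327.2, 312.3], 0.85, array([0.58882751, 0.31648388, 0.1       ]))]
check_weight [([375.7, 243.4], 0.75, array([0.48125985, 0.28707343, 0.        ])), ([329.0, 280.2], 0.69, array([0.58432059, 0.31792079, 0.        ])), ([436.9, 231.2], 0.58, array([0.37628543, 0.30986755, 0.        ]))]
```

View pics/f.png

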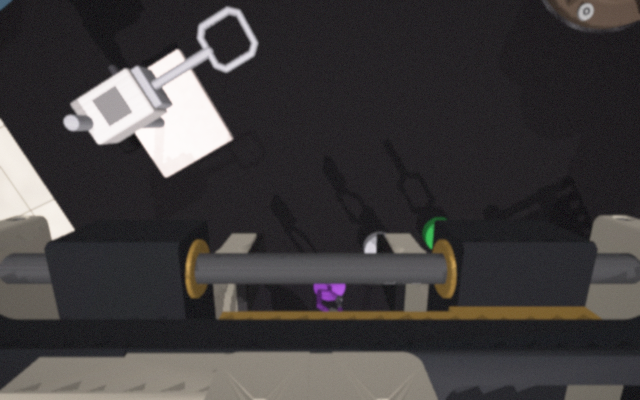

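The view shows the grey weight hidden behind the finger at (375,243), with the purple one at (330,290). The camera looks to the tool's +x side, so I'll overshoot beyond the weight and look back.

```bash
python3 -c "
from h import *
from eye import eye
im=cv2.cvtColor(cv2.imread('pics/f.png'),cv2.COLOR_BGR2RGB)
print(eye('wrist',im,(192,3,262,78))[0])
print(shares((.515,.36,.28),-114))"
```

```text
((538.7845458984375, -56.467933654785156), (41.90835952758789, 40.27919006347656), 4.138360977172852)
(array([-0.8926,  0.3848,  0.2417]), np.float64(-0.0018))
```

Request:
{"method": "arm_command", "body": {
  "commands": [
    {"tx": -0.11, "ty": 0.05, "tz": 0.03},
    {"tx": -0.22, "ty": 0.1, "tz": 0.06},
    {"tx": -0.33, "ty": 0.145, "tz": 0.09},
    {"tx": -0.45, "ty": 0.195, "tz": 0.12},
    {"tx": -0.56, "ty": 0.24, "tz": 0.15},
    {"tx": -0.67, "ty": 0.29, "tz": 0.18},
    {"tx": -0.79, "ty": 0.34, "tz": 0.21},
    {"tx": -0.89, "ty": 0.385, "tz": 0.24}
  ]
}}

```text
invalid input
```

```bash
python3 -c "
from h import *
s=get_state();print(s['t'],s['eef_pos'],np.degrees(s['ee_rot']))
grab_frame('wrist')
for q in ['tab','nose','roof','check_weight']:print(q,[(r['uv'],r['score'],atz('wrist',r['uv'],{'tab':.132,'nose':.079,'roof':.1,'check_weight':0}[q])) for r in spot_point(q,'wrist')])
save('wrist','g.png',s=1.25)"
```

```text
4.2667 [0.51070956 0.11702664 0.34041347] [-1.79963896e+02  1.81660712e-02 -1.14331663e+02]
tab [([332.9, 327.0], 0.75, array([0.58440276, 0.32260784, 0.132     ]))]
nose [([339.5, 305.3], 0.95, array([0.57240667, 0.32623931, 0.079     ])), ([375.9, 263.9], 0.55, array([0.49403804, 0.28450346, 0.079     ]))]
roof [([330.2, 312.8], 0.57, array([0.58600349, 0.31979419, 0.1       ]))]
check_weight [([438.9, 229.6], 0.7, array([0.37220088, 0.3091996 , 0.        ])), ([327.0, 278.9], 0.6, array([0.58669424, 0.31476193, 0.        ])), ([378.6, 244.2], 0.56, array([0.47726703, 0.29120091, 0.        ]))]
```

View pics/g.png

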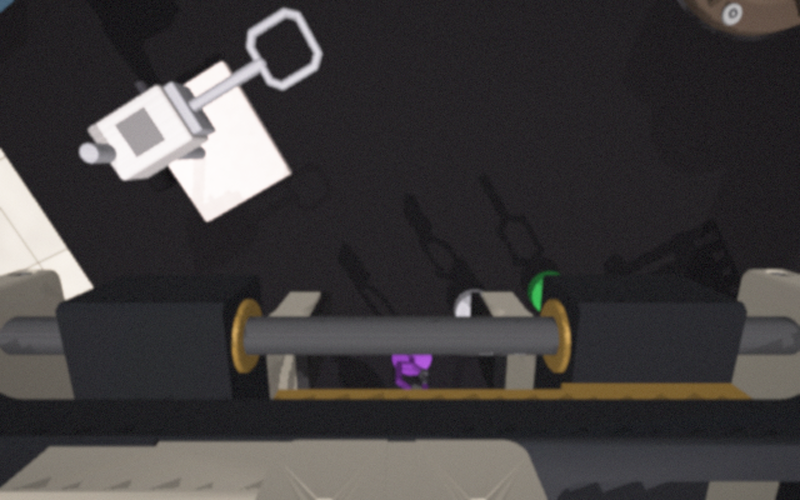

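The call was refused, probably because "twist" was left out, so this picture only repeats the previous view. I'll resend it with twist.

Request:
{"method": "arm_command", "body": {
  "commands": [
    {"tx": -0.11, "ty": 0.05, "tz": 0.03, "twist": 0},
    {"tx": -0.22, "ty": 0.1, "tz": 0.06, "twist": 0},
    {"tx": -0.33, "ty": 0.145, "tz": 0.09, "twist": 0},
    {"tx": -0.45, "ty": 0.195, "tz": 0.12, "twist": 0},
    {"tx": -0.56, "ty": 0.24, "tz": 0.15, "twist": 0},
    {"tx": -0.67, "ty": 0.29, "tz": 0.18, "twist": 0},
    {"tx": -0.79, "ty": 0.34, "tz": 0.21, "twist": 0},
    {"tx": -0.89, "ty": 0.385, "tz": 0.24, "twist": 0}
  ]
}}

```text
t: 5.23
eef_pos: [0.5141, 0.3623, 0.2794]
ee_rot: [-3.142, 0.0, -1.994]
force: [0.3, -0.3, 1.0]
width: 0.0569
gripper_force: 0.0
```

```bash
python3 -c "
from h import *
s=get_state();print(s['t'],s['eef_pos'],np.degrees(s['ee_rot']))
grab_frame('wrist')
for q in ['tab','nose','roof','check_weight']:print(q,[(r['uv'],r['score'],atz('wrist',r['uv'],{'tab':.132,'nose':.079,'roof':.1,'check_weight':0}[q])) for r in spot_point(q,'wrist')])
u=proj('wrist',(.478,.29,.1));print(u);x,y=max(0,int(u[0])-80),max(0,int(u[1])-60)
save('wrist','h.png',(x,y,x+160,y+120),5);print(x,y)"
```

```text
5.2333 [0.51407832 0.36233073 0.27943599] [-1.79997186e+02  9.21467110e-03 -1.14251260e+02]
tab [([242.0, 174.2], 0.92, array([0.5836133, 0.3199374, 0.132    ])), ([425.2, 83.9], 0.83, array([0.37761588, 0.31410155, 0.132     ])), ([386.5, 190.5], 0.8, array([0.45144189, 0.39842368, 0.132     ])), ([323.7, 107.9], 0.66, array([0.47808338, 0.29394618, 0.132     ]))]
nose [([263.7, 169.0], 0.93, array([0.57245697, 0.32590094, 0.079     ])), ([397.4, 95.8], 0.81, array([0.39414882, 0.31319884, 0.079     ])), ([365.1, 175.2], 0.61, array([0.46304744, 0.383364  , 0.079     ])), ([310.4, 111.3], 0.59, array([0.49268017, 0.28780925, 0.079     ]))]
roof [([323.5, 111.3], 0.78, array([0.47968977, 0.29373802, 0.1       ])), ([417.0, 87.7], 0.72, array([0.37700676, 0.31286646, 0.1       ])), ([381.6, 184.7], 0.68, array([0.45152818, 0.39675688, 0.1       ])), ([248.8, 169.6], 0.57, array([0.58460633, 0.31747295, 0.1       ]))]
check_weight [([369.5, 171.7], 0.82, array([0.45134285, 0.39662972, 0.        ])), ([396.1, 90.4], 0.76, array([0.37517734, 0.30693708, 0.        ])), ([322.1, 110.6], 0.7, array([0.47938883, 0.28942156, 0.        ])), ([262.0, 158.0], 0.7, array([0.58603094, 0.31395591, 0.        ]))]
[323.94739124 107.67510468]
243 47
```

View pics/h.png

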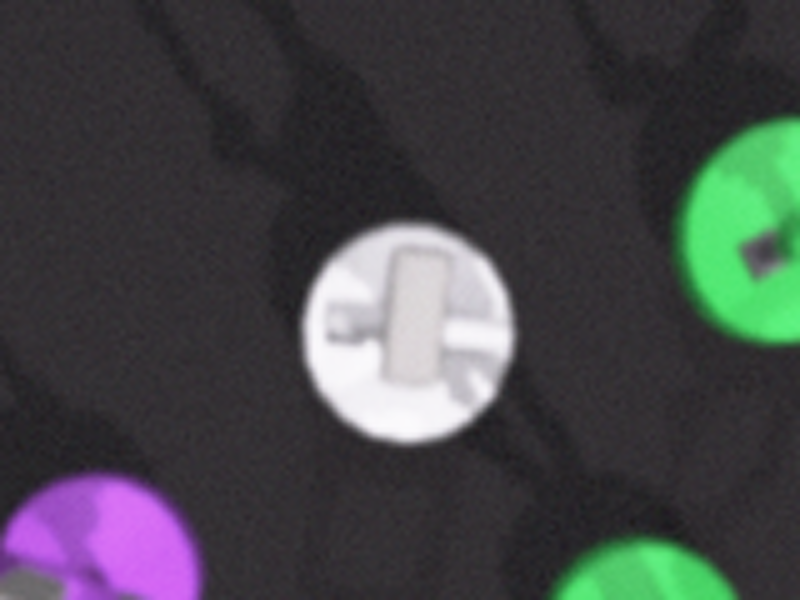

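The crop shows the grey weight from above. The tab's top face is centred near (326,110), the nose and gate are on the left (311,111), and the spine is on the right. So hook +x points to image left, about -23° in the world. Next I compute the grasp.

```bash
python3 -c "
from h import *
f=lambda u:atz('wrist',(243+u[0]/5-.4,47+u[1]/5-.4),.151)[:2]
P=[f(u) for u in [(392,247),(452,250),(438,385),(383,379)]]
a=(P[0]+P[1])/2;b=(P[2]+P[3])/2;print(P,np.mean(P,0),np.degrees(np.arctan2(*(b-a)[::-1])))
c=np.array([atz('wrist',(243+408/5-.4,47+y/5-.4),.02) for y in (222,445)]);print(c)
c=(P[0]+P[3])/2-(P[1]+P[2])/2;print(c*1e3,np.degrees(np.arctan2(c[1],c[0])))
"
```

```text
[array([0.47769192, 0.28050779]), array([0.46756297, 0.28567309]), array([0.48002405, 0.30727873]), array([0.48923687, 0.30188669])] [0.47862895 0.29383657] 60.817484428285574
[[0.46719281 0.26813255 0.02      ]
 [0.4908675  0.32097169 0.02      ]]
[ 9.67088882 -5.27867039] -28.627078077128715
```

```bash
python3 -c "
from h import *
print(shares((.4787,.294,.18),-119))"
```

```text
(array([0.2992, 0.0214, 0.4013]), np.float64(0.0262))
```

Request:
{"method": "arm_command", "body": {
  "commands": [
    {"tx": 0.05, "ty": 0.004, "tz": 0.06, "twist": 0.005},
    {"tx": 0.1, "ty": 0.007, "tz": 0.12, "twist": 0.01},
    {"tx": 0.15, "ty": 0.01, "tz": 0.18, "twist": 0.015},
    {"tx": 0.2, "ty": 0.014, "tz": 0.24, "twist": 0.02},
    {"tx": 0.25, "ty": 0.018, "tz": 0.3, "twist": 0.026},
    {"tx": 0.3, "ty": 0.0214, "tz": 0.36, "twist": 0.026},
    {"tx": 0.3, "ty": 0.0214, "tz": 0.4, "twist": 0.026},
    {"tx": 0.3, "ty": 0.0214, "tz": 0.4, "twist": 0.026}
  ]
}}

```text
t: 6.2
eef_pos: [0.4778, 0.2926, 0.1789]
ee_rot: [3.141, -0.001, -2.077]
force: [-0.2, 0.4, -0.4]
width: 0.057
gripper_force: 0.0
```

```bash
python3 -c "
from h import *
s=get_state();print(s['force'],s['eef_pos'])
print(shares((.4787,.294,.115),-119))"
```

```text
[-0.21263426  0.44846426 -0.42806734] [0.47777074 0.29263475 0.17892466]
(array([-0.0066, -0.0006,  0.2557]), np.float64(-0.0001))
```

Request:
{"method": "arm_command", "body": {
  "commands": [
    {"tx": -0.005, "ty": 0, "tz": 0.05, "twist": 0},
    {"tx": -0.005, "ty": 0, "tz": 0.1, "twist": 0},
    {"tx": -0.005, "ty": 0, "tz": 0.15, "twist": 0},
    {"tx": -0.005, "ty": 0, "tz": 0.2, "twist": 0},
    {"tx": -0.005, "ty": 0, "tz": 0.235, "twist": 0},
    {"tx": -0.005, "ty": 0, "tz": 0.255, "twist": 0},
    {"tx": -0.005, "ty": 0, "tz": 0.255, "twist": 0},
    {"tx": -0.005, "ty": 0, "tz": 0.255, "twist": 0}
  ]
}}

```text
t: 6.87
eef_pos: [0.4794, 0.2957, 0.1166]
ee_rot: [-3.141, 0.0, -2.076]
force: [-0.4, -0.1, -0.2]
width: 0.0568
gripper_force: 0.0
```

Request:
{"method": "arm_command", "body": {
  "commands": [
    {"tx": 0, "ty": 0, "tz": 0, "twist": 0},
    {"tx": 0, "ty": 0, "tz": 0, "twist": 0},
    {"tx": 0, "ty": 0, "tz": 0, "twist": 0},
    {"tx": 0, "ty": 0, "tz": 0, "twist": 0},
    {"tx": 0, "ty": 0, "tz": 0, "twist": 0},
    {"tx": 0, "ty": 0, "tz": 0, "twist": 0},
    {"tx": 0, "ty": 0, "tz": 0, "twist": 0},
    {"tx": 0, "ty": 0, "tz": 0, "twist": 0}
  ],
  "claw": 0,
  "grip_force": 45
}}

```text
t: 7.53
eef_pos: [0.479, 0.2954, 0.1161]
ee_rot: [3.142, -0.0, -2.076]
force: [-0.5, 0.4, -0.1]
width: 0.009
gripper_force: 0.0
```

Request:
{"method": "arm_command", "body": {
  "commands": [
    {"tx": 0, "ty": 0, "tz": 0, "twist": 0},
    {"tx": 0, "ty": 0, "tz": 0, "twist": 0},
    {"tx": 0, "ty": 0, "tz": 0, "twist": 0},
    {"tx": 0, "ty": 0, "tz": 0, "twist": 0},
    {"tx": 0, "ty": 0, "tz": 0, "twist": 0},
    {"tx": 0, "ty": 0, "tz": 0, "twist": 0},
    {"tx": 0, "ty": 0, "tz": 0, "twist": 0},
    {"tx": 0, "ty": 0, "tz": 0, "twist": 0}
  ]
}}

```text
t: 8.2
eef_pos: [0.479, 0.2954, 0.1161]
ee_rot: [3.142, -0.0, -2.076]
force: [-0.0, 0.7, 0.6]
width: 0.0004
gripper_force: 0.0
```

```bash
python3 -c "
from h import *
s=get_state();print(s);
a=grab_frame('scene');b=grab_frame('top')
f=lambda im,x,y,w,h,s:cv2.resize(im[y:y+h,x:x+w],(w*s,h*s),interpolation=cv2.INTER_CUBIC)
A=f(a,310,60,130,130,3);B=f(b,130,170,130,130,3)
cv2.imwrite('pics/i.png',cv2.cvtColor(np.hstack([A,B]),cv2.COLOR_RGB2BGR))"
```

```text
{'t': 8.2, 'q': array([ 9.00417452e-01,  2.35835720e-01, -3.41167405e-01, -1.78496637e-05,
       -9.93803294e-01, -1.40550280e+00]), 'qd': array([-0.00149094,  0.00022209, -0.00052993,  0.0002099 ,  0.00119502,
       -0.00011997]), 'joint_efforts': array([ 4.30381970e-04, -4.52936518e+01,  2.60514164e+01,  6.20932281e+00,
       -7.25831673e-02, -3.53199709e-06]), 'eef_pos': array([0.47901085, 0.29544118, 0.11610287]), 'ee_rot': array([ 3.14157624e+00, -7.49286485e-06, -2.07589142e+00]), 'force': array([-0.01902574,  0.71112727,  0.62009725]), 'moment': array([-0.00153872,  0.06759061,  0.0171189 ]), 'gripper_force': 0.0, 'width': 0.00041996253763411427}
```

View pics/i.png

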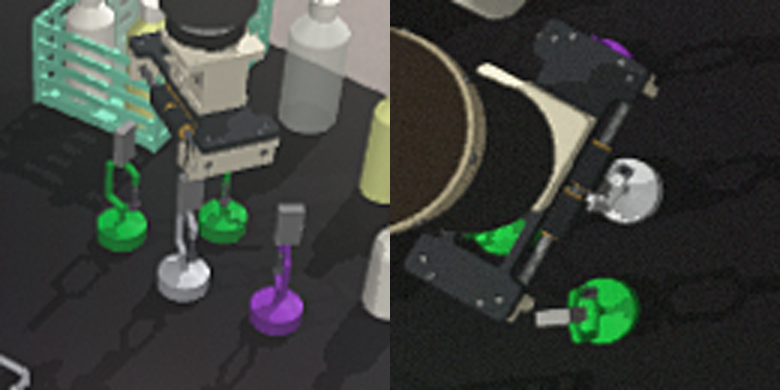

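```bash
python3 -c "
from h import *
np.set_printoptions(precision=3,suppress=True)
s=get_state();p=s['eef_pos'];T=lambda d:p+[0,0,d]
g=lambda u,o,k:((u-np.array(o[:2]))*k+[o[2],0])
for d in [0,.02,.035,.1]: print(d,'scene i.png',g(proj('scene',T(d)),(310,60,0),3),'top',g(proj('top',T(d)),(130,170,390),3))
for z in [.107,.132,.151]: print(z,'tab',g(proj('scene',(.4787,.294,z)),(310,60,0),3),g(proj('top',(.4787,.294,z)),(130,170,390),3))
print(g(proj('scene',(.479,.2945,.02)),(310,60,0),3),g(proj('top',(.479,.2945,.02)),(130,170,390),3))
grab_frame('wrist')
print([(r['uv'],r['score']) for c in ('scene','wrist') for r in spot_point('tab',c)])
print(calibration('wrist')['extrinsics'])
"
```

```text
0 scene i.png [187.526 200.19 ] top [589.555 181.958]
0.02 scene i.png [188.82  184.854] top [581.994 180.218]
0.035 scene i.png [189.808 173.138] top [576.107 178.864]
0.1 scene i.png [194.28  120.124] top [548.186 172.44 ]
0.107 tab [185.85  207.602] [594.688 183.106]
0.132 tab [187.442 188.564] [585.417 180.972]
0.151 tab [188.68  173.756] [578.032 179.272]
[181.121 270.048] [622.921 189.397]
[([350.4, 110.4], 0.75), ([373.5, 122.1], 0.68), ([402.0, 135.9], 0.58), ([321.4, 230.7], 0.77), ([498.7, 175.8], 0.58)]
[[-0.875  0.47   0.118  0.448]
 [ 0.484  0.848  0.215  0.239]
 [ 0.001  0.245 -0.97   0.31 ]
 [ 0.     0.     0.     1.   ]]
```

```bash
python3 -c "
from h import *
a=grab_frame('scene');b=grab_frame('wrist');c=grab_frame('top')
f=lambda im,x,y,w,h,s:cv2.resize(im[y:y+h,x:x+w],(w*s,h*s),interpolation=cv2.INTER_CUBIC)
A=f(a,350,85,50,75,8);B=f(b,220,150,200,150,2);C=f(c,165,200,80,60,5)
R=np.vstack([B,C]);
cv2.imwrite('pics/j.png',cv2.cvtColor(np.hstack([A,R]),cv2.COLOR_RGB2BGR))"
```

View pics/j.png

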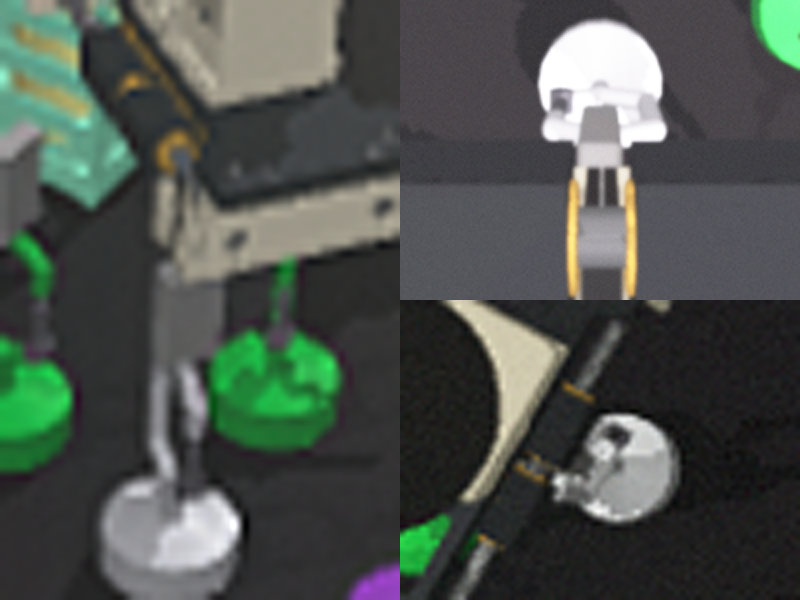

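The last picture shows the fingers shut just above the tab's top face, with nothing in front of the tab in the scene view. Wrist and scene views both put the real fingertips about 40 mm behind the reported TCP, so the grasp was too high. I'll reopen and go down about 43 mm in stages, watching the force.

Request:
{"method": "arm_command", "body": {
  "commands": [
    {"tx": 0, "ty": 0, "tz": 0, "twist": 0},
    {"tx": 0, "ty": 0, "tz": 0, "twist": 0},
    {"tx": 0, "ty": 0, "tz": 0, "twist": 0},
    {"tx": 0, "ty": 0, "tz": 0, "twist": 0},
    {"tx": 0, "ty": 0, "tz": 0, "twist": 0},
    {"tx": 0, "ty": 0, "tz": 0, "twist": 0},
    {"tx": 0, "ty": 0, "tz": 0, "twist": 0},
    {"tx": 0, "ty": 0, "tz": 0, "twist": 0}
  ],
  "claw": 0.6
}}

```text
t: 9.27
eef_pos: [0.479, 0.2954, 0.1161]
ee_rot: [-3.142, -0.0, -2.076]
force: [0.2, -0.1, -0.1]
width: 0.0479
gripper_force: 0.0
```

Request:
{"method": "arm_command", "body": {
  "commands": [
    {"tx": 0, "ty": 0, "tz": 0.015, "twist": 0},
    {"tx": 0, "ty": 0, "tz": 0.03, "twist": 0},
    {"tx": 0, "ty": 0, "tz": 0.045, "twist": 0},
    {"tx": 0, "ty": 0, "tz": 0.06, "twist": 0},
    {"tx": 0, "ty": 0, "tz": 0.075, "twist": 0},
    {"tx": 0, "ty": 0, "tz": 0.09, "twist": 0},
    {"tx": 0, "ty": 0, "tz": 0.1, "twist": 0},
    {"tx": 0, "ty": 0, "tz": 0.1, "twist": 0}
  ]
}}

```text
t: 9.93
eef_pos: [0.4787, 0.2951, 0.0903]
ee_rot: [3.141, -0.001, -2.076]
force: [0.6, -0.2, 0.0]
width: 0.0524
gripper_force: 0.0
```

No contact, as expected. Going down the last 17 mm and closing.

Request:
{"method": "arm_command", "body": {
  "commands": [
    {"tx": 0, "ty": 0, "tz": 0.01, "twist": 0},
    {"tx": 0, "ty": 0, "tz": 0.02, "twist": 0},
    {"tx": 0, "ty": 0, "tz": 0.03, "twist": 0},
    {"tx": 0, "ty": 0, "tz": 0.04, "twist": 0},
    {"tx": 0, "ty": 0, "tz": 0.05, "twist": 0},
    {"tx": 0, "ty": 0, "tz": 0.06, "twist": 0},
    {"tx": 0, "ty": 0, "tz": 0.068, "twist": 0},
    {"tx": 0, "ty": 0, "tz": 0.068, "twist": 0}
  ]
}}

```text
t: 10.6
eef_pos: [0.4788, 0.2952, 0.0736]
ee_rot: [3.141, -0.001, -2.076]
force: [0.3, 0.2, -0.0]
width: 0.0526
gripper_force: 0.0
```

Request:
{"method": "arm_command", "body": {
  "commands": [
    {"tx": 0, "ty": 0, "tz": 0, "twist": 0},
    {"tx": 0, "ty": 0, "tz": 0, "twist": 0},
    {"tx": 0, "ty": 0, "tz": 0, "twist": 0},
    {"tx": 0, "ty": 0, "tz": 0, "twist": 0},
    {"tx": 0, "ty": 0, "tz": 0, "twist": 0},
    {"tx": 0, "ty": 0, "tz": 0, "twist": 0},
    {"tx": 0, "ty": 0, "tz": 0, "twist": 0},
    {"tx": 0, "ty": 0, "tz": 0, "twist": 0}
  ],
  "claw": 0,
  "grip_force": 45
}}

```text
t: 11.27
eef_pos: [0.4791, 0.2954, 0.0741]
ee_rot: [-3.141, 0.0, -2.076]
force: [0.4, -0.9, -1.4]
width: 0.0121
gripper_force: 44.9
```

Request:
{"method": "arm_command", "body": {
  "commands": [
    {"tx": 0, "ty": 0, "tz": 0, "twist": 0},
    {"tx": 0, "ty": 0, "tz": 0, "twist": 0},
    {"tx": 0, "ty": 0, "tz": 0, "twist": 0},
    {"tx": 0, "ty": 0, "tz": -0.003, "twist": 0},
    {"tx": 0, "ty": 0, "tz": -0.006, "twist": 0},
    {"tx": 0, "ty": 0, "tz": -0.01, "twist": 0},
    {"tx": 0, "ty": 0, "tz": -0.015, "twist": 0},
    {"tx": 0, "ty": 0, "tz": -0.02, "twist": 0}
  ]
}}

```text
t: 11.93
eef_pos: [0.4789, 0.2953, 0.0791]
ee_rot: [3.141, -0.0, -2.076]
force: [-0.1, 0.3, -3.9]
width: 0.0117
gripper_force: 44.9
```

```bash
python3 -c "
from h import *
s=get_state();print(s['t'],s['eef_pos'],np.degrees(s['ee_rot']),s['force'],s['moment'],s['width'],s['gripper_force'],s['q'])
"
```

```text
11.9333 [0.478859   0.29533078 0.07907439] [ 1.79990064e+02 -2.09375373e-02 -1.18941577e+02] [-0.07479874  0.31568286 -3.89362366] [0.07674612 0.01731844 0.05906744] 0.011705183711218444 44.94859457015991 [ 9.00437458e-01  2.73973583e-01 -3.85711825e-01 -1.40370812e-04
 -9.11499901e-01 -1.40547729e+00]
```

Gripped: width 11.7 mm, about 3.9 N, i.e. 0.4 kg. On the bench this gave tab z = TCP z + 58 mm. Next is transport to a standoff 30 mm before the gate touches the bar.

```bash
python3 -c "
from h import *
a=(.47,.15,.169),-103
print(shares(*a));print(shares((.4629,-.0627,.169),-85.7,a))"
```

```text
(array([ 0.5259, -0.2503, -0.3597]), np.float64(-0.0886))
(array([ 0.8354, -0.1637, -0.    ]), np.float64(-0.0961))
```

Request:
{"method": "arm_command", "body": {
  "commands": [
    {"tx": 0.01, "ty": -0.005, "tz": -0.06, "twist": 0},
    {"tx": 0.05, "ty": -0.02, "tz": -0.12, "twist": -0.01},
    {"tx": 0.13, "ty": -0.06, "tz": -0.18, "twist": -0.02},
    {"tx": 0.22, "ty": -0.11, "tz": -0.24, "twist": -0.035},
    {"tx": 0.31, "ty": -0.15, "tz": -0.29, "twist": -0.05},
    {"tx": 0.4, "ty": -0.19, "tz": -0.33, "twist": -0.065},
    {"tx": 0.48, "ty": -0.23, "tz": -0.36, "twist": -0.08},
    {"tx": 0.526, "ty": -0.25, "tz": -0.36, "twist": -0.0886}
  ]
}}

```text
t: 12.6
eef_pos: [0.4704, 0.1485, 0.1711]
ee_rot: [-3.14, 0.002, -1.795]
force: [-0.2, 0.9, -3.2]
width: 0.0116
gripper_force: 44.9
```

Request:
{"method": "arm_command", "body": {
  "commands": [
    {"tx": 0.06, "ty": -0.01, "tz": 0, "twist": -0.01},
    {"tx": 0.15, "ty": -0.03, "tz": 0, "twist": -0.025},
    {"tx": 0.27, "ty": -0.055, "tz": 0, "twist": -0.04},
    {"tx": 0.4, "ty": -0.08, "tz": 0, "twist": -0.055},
    {"tx": 0.53, "ty": -0.105, "tz": 0, "twist": -0.07},
    {"tx": 0.66, "ty": -0.13, "tz": 0, "twist": -0.085},
    {"tx": 0.77, "ty": -0.15, "tz": 0, "twist": -0.096},
    {"tx": 0.83, "ty": -0.164, "tz": 0, "twist": -0.096}
  ]
}}

```text
t: 13.27
eef_pos: [0.4624, -0.0637, 0.1693]
ee_rot: [3.141, -0.0, -1.495]
force: [0.3, 1.1, -2.4]
width: 0.0119
gripper_force: 45.0
```

Request:
{"method": "arm_command", "body": {
  "commands": [
    {"tx": 0, "ty": 0, "tz": 0, "twist": 0},
    {"tx": 0, "ty": 0, "tz": 0, "twist": 0},
    {"tx": 0, "ty": 0, "tz": 0, "twist": 0},
    {"tx": 0, "ty": 0, "tz": 0, "twist": 0},
    {"tx": 0, "ty": 0, "tz": 0, "twist": 0},
    {"tx": 0, "ty": 0, "tz": 0, "twist": 0},
    {"tx": 0, "ty": 0, "tz": 0, "twist": 0},
    {"tx": 0, "ty": 0, "tz": 0, "twist": 0}
  ]
}}

```text
t: 13.93
eef_pos: [0.4635, -0.0609, 0.1691]
ee_rot: [-3.142, -0.0, -1.495]
force: [-0.5, 0.5, -3.8]
width: 0.0119
gripper_force: 45.0
```

```bash
python3 -c "
from h import *
np.set_printoptions(precision=4,suppress=True)
s=get_state();p=s['eef_pos'];print(s['t'],p,np.degrees(s['ee_rot']),s['force'],s['moment'],s['width'])
a=grab_frame('scene')
for q in ['tab','nose','roof','gate_tip','check_weight']:
  for c in ['scene']:print(q,c,[(np.round(r['uv'],1),round(r['score'],2)) for r in spot_point(q,c)][:5])
h=np.radians(np.degrees(s['ee_rot'][2])+90);ux=np.array([np.cos(h),np.sin(h),0])
tab=p+[0,0,.058]
for n,d,z in [('tab',0,0),('nose',.016,-.053),('roof',0,-.032),('gate_tip',.016,-.055),('foot',0,-.132)]: print(n,proj('scene',tab+ux*d+[0,0,z]))
print('bar',proj('scene',(.5153,-.0588,.165)))
t=grab_frame('top')
from eye import eye
cv2.imwrite('pics/k.png',cv2.cvtColor(a,cv2.COLOR_RGB2BGR))
print(shares((.5153-.0285*.9972,-.0588-.0285*.075,.167),-85.7))
"
```

```text
13.9333 [ 0.4635 -0.0609  0.1691] [-179.9994   -0.0006  -85.6685] [-0.5235  0.5041 -3.7911] [ 0.0357  0.1309 -0.0011] 0.011854448001914035
tab scene [(array([403.4, 132.2]), 0.84), (array([287.6, 154.5]), 0.72), (array([353.1, 109.1]), 0.64), (array([387.4, 103.2]), 0.56)]
nose scene [(array([357.9, 122.1]), 0.88), (array([382.5, 123. ]), 0.82), (array([409.4, 145. ]), 0.8), (array([292.7, 173.1]), 0.76), (array([302.7, 183.1]), 0.27)]
roof scene [(array([284.4, 163.5]), 0.93), (array([405.8, 143.8]), 0.81), (array([388.4, 114.4]), 0.7), (array([352.4, 117.8]), 0.69), (array([348.4, 253.4]), 0.32)]
gate_tip scene [(array([291. , 174.5]), 0.53), (array([356.1, 118.8]), 0.39)]
check_weight scene [(array([285.4, 190.4]), 0.9), (array([399.1, 165.3]), 0.86), (array([384.2, 137.2]), 0.78), (array([347.9, 136.3]), 0.74)]
tab [283.5358 155.8241]
nose [289.6853 173.3103]
roof [284.5022 164.9258]
gate_tip [289.7375 173.8526]
foot [287.2873 191.1554]
bar [299.8471 182.1177]
(array([ 0.0056, -0.0938,  0.0084]), np.float64(-0.0001))
```

The hook matches its predicted position in the scene image, and the bar is 62 mm below the tab. Expected first contact is about 29 mm ahead. I'll go 24 mm, then creep forward watching the force.

Request:
{"method": "arm_command", "body": {
  "commands": [
    {"tx": 0, "ty": -0.014, "tz": 0, "twist": 0},
    {"tx": 0, "ty": -0.03, "tz": 0, "twist": 0},
    {"tx": 0, "ty": -0.046, "tz": 0, "twist": 0},
    {"tx": 0, "ty": -0.06, "tz": 0, "twist": 0},
    {"tx": 0, "ty": -0.072, "tz": 0, "twist": 0},
    {"tx": 0, "ty": -0.082, "tz": 0, "twist": 0},
    {"tx": 0, "ty": -0.09, "tz": 0, "twist": 0},
    {"tx": 0, "ty": -0.092, "tz": 0, "twist": 0}
  ]
}}

```text
t: 14.95
eef_pos: [0.4867, -0.0595, 0.169]
ee_rot: [3.141, -0.0, -1.496]
force: [-0.7, -0.1, -3.8]
width: 0.0118
gripper_force: 45.0
```

Request:
{"method": "arm_command", "body": {
  "commands": [
    {"tx": 0, "ty": -0.002, "tz": 0, "twist": 0},
    {"tx": 0, "ty": -0.005, "tz": 0, "twist": 0},
    {"tx": 0, "ty": -0.008, "tz": 0, "twist": 0},
    {"tx": 0, "ty": -0.011, "tz": 0, "twist": 0},
    {"tx": 0, "ty": -0.014, "tz": 0, "twist": 0},
    {"tx": 0, "ty": -0.016, "tz": 0, "twist": 0},
    {"tx": 0, "ty": -0.016, "tz": 0, "twist": 0},
    {"tx": 0, "ty": -0.016, "tz": 0, "twist": 0}
  ]
}}

```text
t: 15.62
eef_pos: [0.4903, -0.0593, 0.1691]
ee_rot: [3.142, 0.0, -1.496]
force: [0.5, 0.1, -3.6]
width: 0.0116
gripper_force: 45.0
```

Request:
{"method": "arm_command", "body": {
  "commands": [
    {"tx": 0, "ty": -0.002, "tz": 0, "twist": 0},
    {"tx": 0, "ty": -0.004, "tz": 0, "twist": 0},
    {"tx": 0, "ty": -0.006, "tz": 0, "twist": 0},
    {"tx": 0, "ty": -0.008, "tz": 0, "twist": 0},
    {"tx": 0, "ty": -0.01, "tz": 0, "twist": 0},
    {"tx": 0, "ty": -0.012, "tz": 0, "twist": 0},
    {"tx": 0, "ty": -0.012, "tz": 0, "twist": 0},
    {"tx": 0, "ty": -0.012, "tz": 0, "twist": 0}
  ]
}}

```text
t: 16.28
eef_pos: [0.493, -0.0591, 0.169]
ee_rot: [3.141, -0.0, -1.496]
force: [-1.7, -0.5, -3.0]
width: 0.0114
gripper_force: 45.0
```

Request:
{"method": "arm_command", "body": {
  "commands": [
    {"tx": 0, "ty": -0.002, "tz": 0, "twist": 0},
    {"tx": 0, "ty": -0.004, "tz": 0, "twist": 0},
    {"tx": 0, "ty": -0.006, "tz": 0, "twist": 0},
    {"tx": 0, "ty": -0.008, "tz": 0, "twist": 0},
    {"tx": 0, "ty": -0.008, "tz": 0, "twist": 0},
    {"tx": 0, "ty": -0.008, "tz": 0, "twist": 0},
    {"tx": 0, "ty": -0.008, "tz": 0, "twist": 0},
    {"tx": 0, "ty": -0.008, "tz": 0, "twist": 0}
  ]
}}

```text
t: 16.95
eef_pos: [0.495, -0.0589, 0.1689]
ee_rot: [3.141, -0.0, -1.496]
force: [-3.9, 0.0, -3.5]
width: 0.0123
gripper_force: 45.0
```

```bash
python3 -c "
from h import *
s=get_state();print(s['force'],s['moment'],s['eef_pos'])"
```

```text
[-3.85603718  0.03307448 -3.5258754 ] [ 0.04629166  1.7620527  -0.00725007] [ 0.49502205 -0.05893965  0.16894318]
```

First touch was at about x = 0.4935, which agrees with sight, so the gate should shut near x = 0.5225 and the spine meets the bar near 0.5275. Pushing on in steps.

Request:
{"method": "arm_command", "body": {
  "commands": [
    {"tx": 0, "ty": -0.006, "tz": 0, "twist": 0},
    {"tx": 0, "ty": -0.012, "tz": 0, "twist": 0},
    {"tx": 0, "ty": -0.018, "tz": 0, "twist": 0},
    {"tx": 0, "ty": -0.024, "tz": 0, "twist": 0},
    {"tx": 0, "ty": -0.03, "tz": 0, "twist": 0},
    {"tx": 0, "ty": -0.034, "tz": 0, "twist": 0},
    {"tx": 0, "ty": -0.038, "tz": 0, "twist": 0},
    {"tx": 0, "ty": -0.04, "tz": 0, "twist": 0}
  ]
}}

```text
t: 17.62
eef_pos: [0.5042, -0.0584, 0.1685]
ee_rot: [3.139, -0.0, -1.496]
force: [-7.5, -0.6, -4.3]
width: 0.0117
gripper_force: 45.0
```

Request:
{"method": "arm_command", "body": {
  "commands": [
    {"tx": 0, "ty": -0.006, "tz": 0, "twist": 0},
    {"tx": 0, "ty": -0.012, "tz": 0, "twist": 0},
    {"tx": 0, "ty": -0.018, "tz": 0, "twist": 0},
    {"tx": 0, "ty": -0.024, "tz": 0, "twist": 0},
    {"tx": 0, "ty": -0.03, "tz": 0, "twist": 0},
    {"tx": 0, "ty": -0.034, "tz": 0, "twist": 0},
    {"tx": 0, "ty": -0.038, "tz": 0, "twist": 0},
    {"tx": 0, "ty": -0.04, "tz": 0, "twist": 0}
  ]
}}

```text
t: 18.28
eef_pos: [0.5144, -0.0575, 0.1681]
ee_rot: [3.139, 0.0, -1.496]
force: [-4.7, -0.6, -8.0]
width: 0.0117
gripper_force: 45.0
```

Request:
{"method": "arm_command", "body": {
  "commands": [
    {"tx": 0, "ty": -0.004, "tz": 0, "twist": 0},
    {"tx": 0, "ty": -0.008, "tz": 0, "twist": 0},
    {"tx": 0, "ty": -0.012, "tz": 0, "twist": 0},
    {"tx": 0, "ty": -0.016, "tz": 0, "twist": 0},
    {"tx": 0, "ty": -0.019, "tz": 0, "twist": 0},
    {"tx": 0, "ty": -0.022, "tz": 0, "twist": 0},
    {"tx": 0, "ty": -0.024, "tz": 0, "twist": 0},
    {"tx": 0, "ty": -0.024, "tz": 0, "twist": 0}
  ]
}}

```text
t: 18.95
eef_pos: [0.5218, -0.0569, 0.1695]
ee_rot: [-3.141, -0.0, -1.496]
force: [0.4, 0.2, -2.7]
width: 0.0119
gripper_force: 45.0
```

Request:
{"method": "arm_command", "body": {
  "commands": [
    {"tx": 0, "ty": -0.002, "tz": 0, "twist": 0},
    {"tx": 0, "ty": -0.004, "tz": 0, "twist": 0},
    {"tx": 0, "ty": -0.006, "tz": 0, "twist": 0},
    {"tx": 0, "ty": -0.008, "tz": 0, "twist": 0},
    {"tx": 0, "ty": -0.01, "tz": 0, "twist": 0},
    {"tx": 0, "ty": -0.01, "tz": 0, "twist": 0},
    {"tx": 0, "ty": -0.01, "tz": 0, "twist": 0},
    {"tx": 0, "ty": -0.01, "tz": 0, "twist": 0}
  ]
}}

```text
t: 19.62
eef_pos: [0.5237, -0.0568, 0.1691]
ee_rot: [3.142, 0.0, -1.496]
force: [-0.4, -0.3, -3.6]
width: 0.0118
gripper_force: 45.0
```

The force fell back to the weight alone, so the bar has passed and the gate has snapped. I'll centre the bar under the roof (back 8 mm), then lower.

Request:
{"method": "arm_command", "body": {
  "commands": [
    {"tx": 0, "ty": 0.006, "tz": 0, "twist": 0},
    {"tx": 0, "ty": 0.012, "tz": 0, "twist": 0},
    {"tx": 0, "ty": 0.02, "tz": 0, "twist": 0},
    {"tx": 0, "ty": 0.028, "tz": 0, "twist": 0},
    {"tx": 0, "ty": 0.032, "tz": 0, "twist": 0},
    {"tx": 0, "ty": 0.032, "tz": 0, "twist": 0},
    {"tx": 0, "ty": 0.032, "tz": 0, "twist": 0},
    {"tx": 0, "ty": 0.032, "tz": 0, "twist": 0}
  ]
}}

```text
t: 20.28
eef_pos: [0.5158, -0.0573, 0.1692]
ee_rot: [-3.141, -0.0, -1.496]
force: [0.2, 0.2, -3.1]
width: 0.0117
gripper_force: 45.0
```

Request:
{"method": "arm_command", "body": {
  "commands": [
    {"tx": 0, "ty": 0, "tz": 0.012, "twist": 0},
    {"tx": 0, "ty": 0, "tz": 0.025, "twist": 0},
    {"tx": 0, "ty": 0, "tz": 0.038, "twist": 0},
    {"tx": 0, "ty": 0, "tz": 0.051, "twist": 0},
    {"tx": 0, "ty": 0, "tz": 0.062, "twist": 0},
    {"tx": 0, "ty": 0, "tz": 0.072, "twist": 0},
    {"tx": 0, "ty": 0, "tz": 0.08, "twist": 0},
    {"tx": 0, "ty": 0, "tz": 0.084, "twist": 0}
  ]
}}

```text
t: 20.95
eef_pos: [0.5156, -0.0574, 0.1477]
ee_rot: [3.141, -0.0, -1.496]
force: [0.4, -0.1, -3.7]
width: 0.0121
gripper_force: 45.0
```

Request:
{"method": "arm_command", "body": {
  "commands": [
    {"tx": 0, "ty": 0, "tz": 0.002, "twist": 0},
    {"tx": 0, "ty": 0, "tz": 0.004, "twist": 0},
    {"tx": 0, "ty": 0, "tz": 0.006, "twist": 0},
    {"tx": 0, "ty": 0, "tz": 0.008, "twist": 0},
    {"tx": 0, "ty": 0, "tz": 0.01, "twist": 0},
    {"tx": 0, "ty": 0, "tz": 0.01, "twist": 0},
    {"tx": 0, "ty": 0, "tz": 0.01, "twist": 0},
    {"tx": 0, "ty": 0, "tz": 0.01, "twist": 0}
  ]
}}

```text
t: 21.62
eef_pos: [0.5157, -0.0574, 0.1456]
ee_rot: [-3.142, 0.0, -1.496]
force: [0.1, -0.1, -3.3]
width: 0.0115
gripper_force: 45.0
```

Contact is expected at about z = 0.144. Lowering 1 mm at a time.

Request:
{"method": "arm_command", "body": {
  "commands": [
    {"tx": 0, "ty": 0, "tz": 0.002, "twist": 0},
    {"tx": 0, "ty": 0, "tz": 0.004, "twist": 0},
    {"tx": 0, "ty": 0, "tz": 0.006, "twist": 0},
    {"tx": 0, "ty": 0, "tz": 0.006, "twist": 0},
    {"tx": 0, "ty": 0, "tz": 0.006, "twist": 0},
    {"tx": 0, "ty": 0, "tz": 0.006, "twist": 0},
    {"tx": 0, "ty": 0, "tz": 0.006, "twist": 0},
    {"tx": 0, "ty": 0, "tz": 0.006, "twist": 0}
  ]
}}

```text
t: 22.28
eef_pos: [0.5157, -0.0574, 0.1441]
ee_rot: [3.142, -0.0, -1.496]
force: [-0.2, -0.1, -2.9]
width: 0.0118
gripper_force: 45.0
```

Request:
{"method": "arm_command", "body": {
  "commands": [
    {"tx": 0, "ty": 0, "tz": 0.001, "twist": 0},
    {"tx": 0, "ty": 0, "tz": 0.002, "twist": 0},
    {"tx": 0, "ty": 0, "tz": 0.004, "twist": 0},
    {"tx": 0, "ty": 0, "tz": 0.004, "twist": 0},
    {"tx": 0, "ty": 0, "tz": 0.004, "twist": 0},
    {"tx": 0, "ty": 0, "tz": 0.004, "twist": 0},
    {"tx": 0, "ty": 0, "tz": 0.004, "twist": 0},
    {"tx": 0, "ty": 0, "tz": 0.004, "twist": 0}
  ]
}}

```text
t: 22.95
eef_pos: [0.5158, -0.0574, 0.1432]
ee_rot: [-3.141, -0.0, -1.496]
force: [0.5, -0.2, -1.3]
width: 0.0118
gripper_force: 45.0
```

```bash
python3 -c "
from h import *
s=get_state();print(s['force'],s['moment'],s['eef_pos'])"
```

```text
[ 0.46104491 -0.15225015 -1.34333386] [ 0.10178518  0.30153391 -0.00409719] [ 0.51582113 -0.05735181  0.14319155]
```

Request:
{"method": "arm_command", "body": {
  "commands": [
    {"tx": 0, "ty": 0, "tz": 0.001, "twist": 0},
    {"tx": 0, "ty": 0, "tz": 0.0018, "twist": 0},
    {"tx": 0, "ty": 0, "tz": 0.0018, "twist": 0},
    {"tx": 0, "ty": 0, "tz": 0.0018, "twist": 0},
    {"tx": 0, "ty": 0, "tz": 0.0018, "twist": 0},
    {"tx": 0, "ty": 0, "tz": 0.0018, "twist": 0},
    {"tx": 0, "ty": 0, "tz": 0.0018, "twist": 0},
    {"tx": 0, "ty": 0, "tz": 0.0018, "twist": 0}
  ]
}}

```text
t: 23.62
eef_pos: [0.5158, -0.0573, 0.1427]
ee_rot: [-3.141, -0.0, -1.496]
force: [-1.0, -0.0, -0.7]
width: 0.0117
gripper_force: 45.0
```

```bash
python3 -c "
from h import *
F=[]
for i in range(8): grab_frame('scene');s=get_state();F.append(np.r_[s['force'],s['moment'][1]])
print(np.mean(F,0),s['eef_pos'])
for q in ['nose','gate_tip','roof']:print(q,[(np.round(r['uv'],1),round(r['score'],2)) for r in spot_point(q,'scene')][:5])
"
```

```text
[-0.31776328  0.05790526  0.24006327  0.27404471] [ 0.51579738 -0.05735401  0.14268667]
nose [(array([384.2, 124.8]), 0.86), (array([309.5, 193.4]), 0.74), (array([359.2, 124.5]), 0.55)]
gate_tip [(array([304.2, 190.6]), 0.6), (array([357.1, 119.3]), 0.53)]
roof [(array([351.2, 115. ]), 0.69), (array([386.4, 112.4]), 0.6), (array([303.9, 181.5]), 0.57), (array([402.9, 142.2]), 0.57)]
```

Mean Fz is about 0, so the eye now carries the full weight. I'll ease the grip and let go.

Request:
{"method": "arm_command", "body": {
  "commands": [
    {"tx": 0, "ty": 0, "tz": 0, "twist": 0},
    {"tx": 0, "ty": 0, "tz": 0, "twist": 0},
    {"tx": 0, "ty": 0, "tz": 0, "twist": 0},
    {"tx": 0, "ty": 0, "tz": 0, "twist": 0},
    {"tx": 0, "ty": 0, "tz": 0, "twist": 0},
    {"tx": 0, "ty": 0, "tz": 0, "twist": 0},
    {"tx": 0, "ty": 0, "tz": 0, "twist": 0},
    {"tx": 0, "ty": 0, "tz": 0, "twist": 0}
  ],
  "claw": 0,
  "grip_force": 4
}}

```text
t: 24.83
eef_pos: [0.5154, -0.0574, 0.1425]
ee_rot: [3.141, 0.0, -1.496]
force: [-2.6, -0.2, -0.6]
width: 0.0121
gripper_force: 4.0
```

Request:
{"method": "arm_command", "body": {
  "commands": [
    {"tx": 0, "ty": 0, "tz": 0, "twist": 0},
    {"tx": 0, "ty": 0, "tz": 0, "twist": 0},
    {"tx": 0, "ty": 0, "tz": 0, "twist": 0},
    {"tx": 0, "ty": 0, "tz": 0, "twist": 0},
    {"tx": 0, "ty": 0, "tz": 0, "twist": 0},
    {"tx": 0, "ty": 0, "tz": 0, "twist": 0},
    {"tx": 0, "ty": 0, "tz": 0, "twist": 0},
    {"tx": 0, "ty": 0, "tz": 0, "twist": 0}
  ],
  "claw": 0.5
}}

```text
t: 25.5
eef_pos: [0.5158, -0.0573, 0.1427]
ee_rot: [-3.141, 0.0, -1.496]
force: [0.5, -0.2, 0.2]
width: 0.0436
gripper_force: 0.0
```

```bash
python3 -c "
from h import *
for i in range(3):
  grab_frame('scene');s=get_state();print(s['t'],s['force'],s['width'],s['eef_pos'])
for q in ['roof','check_weight']:print(q,[(np.round(r['uv'],1),round(r['score'],2)) for r in spot_point(q,'scene')][:5])
"
```

```text
25.55 [ 0.43734318 -0.85787947  0.29503535] 0.043581524883747655 [ 0.51577925 -0.05735909  0.14267308]
25.6 [-0.28669213 -0.81234721 -0.23555282] 0.043904717657779264 [ 0.51572694 -0.05735453  0.14263123]
25.65 [-0.09841007 -0.0189386  -0.41583465] 0.044061229640263246 [ 0.51575196 -0.0573616   0.14266865]
roof [(array([406.4, 143.2]), 0.96), (array([304.5, 180.1]), 0.92), (array([386. , 111.5]), 0.75), (array([349.2, 116.4]), 0.68)]
check_weight [(array([302.7, 208.7]), 0.77), (array([351.8, 136.4]), 0.68), (array([385.8, 139.3]), 0.55)]
```

Released, with no force on the tool. Withdrawing straight up.

Request:
{"method": "arm_command", "body": {
  "commands": [
    {"tx": 0, "ty": 0, "tz": -0.03, "twist": 0},
    {"tx": 0, "ty": 0, "tz": -0.07, "twist": 0},
    {"tx": 0, "ty": 0, "tz": -0.12, "twist": 0},
    {"tx": 0, "ty": 0, "tz": -0.18, "twist": 0},
    {"tx": 0, "ty": 0, "tz": -0.26, "twist": 0},
    {"tx": 0, "ty": 0, "tz": -0.36, "twist": 0},
    {"tx": 0, "ty": 0, "tz": -0.46, "twist": 0},
    {"tx": 0, "ty": 0, "tz": -0.5, "twist": 0}
  ]
}}

```text
t: 26.42
eef_pos: [0.5173, -0.0576, 0.2726]
ee_rot: [-3.136, -0.0, -1.496]
force: [0.6, -0.2, 1.8]
width: 0.0438
gripper_force: 0.0
```

Request:
{"method": "arm_command", "body": {
  "commands": [
    {"tx": 0, "ty": 0, "tz": 0, "twist": 0},
    {"tx": 0, "ty": 0, "tz": 0, "twist": 0},
    {"tx": 0, "ty": 0, "tz": 0, "twist": 0},
    {"tx": 0, "ty": 0, "tz": 0, "twist": 0},
    {"tx": 0, "ty": 0, "tz": 0, "twist": 0},
    {"tx": 0, "ty": 0, "tz": 0, "twist": 0},
    {"tx": 0, "ty": 0, "tz": 0, "twist": 0},
    {"tx": 0, "ty": 0, "tz": 0, "twist": 0}
  ]
}}

```text
t: 27.08
eef_pos: [0.5157, -0.0574, 0.2674]
ee_rot: [3.141, -0.0, -1.496]
force: [0.2, -0.1, 0.9]
width: 0.0434
gripper_force: 0.0
```

```bash
cat > w.py <<'E'
from h import *
ims=[]
for i in range(12):
    ims.append(grab_frame('scene').astype(int))
c=[m[140:240,270:340] for m in ims]
print('diff',[round(float(np.abs(cv2.GaussianBlur((c[i]-c[0]).astype(np.float32),(0,0),1.5)).max()),1) for i in range(1,12)])
for q in ['tab','roof','nose','check_weight']:print(q,[(np.round(r['uv'],1),round(r['score'],2)) for r in spot_point(q,'scene')][:5])
for z in (.202,.17,.149,.07): print(proj('scene',(.5155,-.0585,z)))
s=get_state();print(s['t'],s['eef_pos'],s['force'])
E
python3 w.py
```

```text
diff [2.2, 5.9, 4.6, 4.3, 4.5, 4.0, 4.1, 3.9, 6.7, 6.6, 4.2]
tab [(array([351.2, 107.7]), 0.76), (array([406. , 135.3]), 0.75), (array([300.7, 172. ]), 0.68), (array([390.5, 102.6]), 0.58), (array([246.1, 342.2]), 0.43)]
roof [(array([404.5, 140.8]), 0.61), (array([386.9, 113.5]), 0.6), (array([301.2, 182.1]), 0.58), (array([351.3, 117.5]), 0.58)]
nose [(array([306.9, 189.6]), 0.97), (array([360. , 123.9]), 0.81), (array([382.3, 120.2]), 0.79), (array([406.1, 146.2]), 0.68), (array([353.1, 212.4]), 0.3)]
check_weight [(array([304.1, 206.4]), 0.95), (array([400.4, 164.7]), 0.73), (array([383.5, 138.8]), 0.56), (array([349. , 135.3]), 0.55)]
[299.22881423 171.93555918]
[299.88316299 180.74795532]
[300.29845516 186.34087359]
[301.76832086 206.13618719]
27.8833 [ 0.51578992 -0.0573324   0.26768753] [ 0.12559808 -0.70761579  0.63622802]
```

The weight hangs upright at the eye: tab (301,172) and foot (304,206) match the prediction. I'll wait for any leftover swing to die out, then hand in.

Request:
{"method": "arm_command", "body": {
  "commands": [
    {"tx": 0, "ty": 0, "tz": -0.02, "twist": 0},
    {"tx": 0, "ty": 0, "tz": -0.04, "twist": 0},
    {"tx": 0, "ty": 0, "tz": -0.06, "twist": 0},
    {"tx": 0, "ty": 0, "tz": -0.08, "twist": 0},
    {"tx": 0, "ty": 0, "tz": -0.1, "twist": 0},
    {"tx": 0, "ty": 0, "tz": -0.1, "twist": 0},
    {"tx": 0, "ty": 0, "tz": -0.1, "twist": 0},
    {"tx": 0, "ty": 0, "tz": -0.1, "twist": 0}
  ]
}}

```text
t: 28.55
eef_pos: [0.5156, -0.0573, 0.2925]
ee_rot: [3.141, 0.0, -1.496]
force: [-0.3, -0.8, -0.7]
width: 0.0437
gripper_force: 0.0
```

Request:
{"method": "arm_command", "body": {
  "commands": [
    {"tx": 0, "ty": 0, "tz": 0, "twist": 0},
    {"tx": 0, "ty": 0, "tz": 0, "twist": 0},
    {"tx": 0, "ty": 0, "tz": 0, "twist": 0},
    {"tx": 0, "ty": 0, "tz": 0, "twist": 0},
    {"tx": 0, "ty": 0, "tz": 0, "twist": 0},
    {"tx": 0, "ty": 0, "tz": 0, "twist": 0},
    {"tx": 0, "ty": 0, "tz": 0, "twist": 0},
    {"tx": 0, "ty": 0, "tz": 0, "twist": 0}
  ]
}}

```text
t: 29.22
eef_pos: [0.5157, -0.0573, 0.2926]
ee_rot: [3.142, 0.0, -1.496]
force: [0.3, 0.6, 0.6]
width: 0.0441
gripper_force: 0.0
```

Request:
{"method": "arm_command", "body": {
  "commands": [
    {"tx": 0, "ty": 0, "tz": 0, "twist": 0},
    {"tx": 0, "ty": 0, "tz": 0, "twist": 0},
    {"tx": 0, "ty": 0, "tz": 0, "twist": 0},
    {"tx": 0, "ty": 0, "tz": 0, "twist": 0},
    {"tx": 0, "ty": 0, "tz": 0, "twist": 0},
    {"tx": 0, "ty": 0, "tz": 0, "twist": 0},
    {"tx": 0, "ty": 0, "tz": 0, "twist": 0},
    {"tx": 0, "ty": 0, "tz": 0, "twist": 0}
  ]
}}

```text
t: 29.88
eef_pos: [0.5158, -0.0574, 0.2927]
ee_rot: [-3.142, -0.0, -1.496]
force: [0.6, 0.1, 0.6]
width: 0.0436
gripper_force: 0.0
```

```bash
python3 w.py && python3 -c "
from station import job_done
print(job_done())"
```

```text
diff [0.8, 0.8, 0.7, 1.0, 0.8, 0.7, 1.0, 0.8, 0.9, 0.8, 0.8]
tab [(array([302.3, 172.8]), 0.94), (array([406.2, 137.9]), 0.93), (array([350. , 108.1]), 0.68), (array([306.7, 191.3]), 0.66), (array([389.5, 100.3]), 0.65)]
roof [(array([351.7, 114.3]), 0.67), (array([386.2, 113.7]), 0.67), (array([304. , 180.8]), 0.66), (array([404.8, 142.3]), 0.56)]
nose [(array([358.9, 123.2]), 0.62), (array([307. , 189.8]), 0.57), (array([405., 146.]), 0.57), (array([385.1, 122.7]), 0.57), (array([244.2, 262.5]), 0.15)]
check_weight [(array([398.7, 166.4]), 0.86), (array([301.7, 208.9]), 0.8), (array([382.5, 136.3]), 0.65), (array([348.2, 137.2]), 0.58), (array([306.9, 181.6]), 0.16)]
[299.22881423 171.93555918]
[299.88316299 180.74795532]
[300.29845516 186.34087359]
[301.76832086 206.13618719]
30.6833 [ 0.51576274 -0.05733647  0.29265405] [ 0.30664639 -0.64621447  0.20778201]
the job is handed in; nothing more can be done
None
```

The check weight hangs still from the load cell's eye with the gripper clear, and I handed the job in at about 31 s; the force drop showed the gate passing the bar, but I didn't check by sight that it shut, and the largest push I read on the eye was about 8 N.

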